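# Open a scrapped power unit: loosen two captive thumbscrews and lift off the cover

## Task

At this dismantling bench, loosen both red captive thumbscrews of the grey power unit by turning each counter-clockwise (seen from above) as far as it goes. Then lift the aluminium cover off by its black handle and lay it gently, flat and lengthwise, on the middle of the blue mat for metals (the orange mat is for plastics), and let go.

Things in the scene. Friction and masses are not known exactly. Their poses are not given: they have to be found in the camera images.
- cover_grip (a point): Centre of the black handle bar (50 long in x, 14 wide, 14 high) over the middle of the loose aluminium cover, a plate 250 (x) x 120 x 4, about 0.35 kg. Axes: x along the cover, away from the robot at the start; z up. The point is 29 mm above the plate's top, 33 above its underside. Slots 26 (x) by 52 (y), 90 mm either side of the middle along x, let the screws' wings through.
- chassis: Fixed grey steel case of the power unit, 262 (x) x 132, 54 high; origin at the centre of its underside, x along it as for the cover. The cover sits level and centred in its top, flush with the rim, with 2 mm play. The two red thumbscrews stay on the case; once both are loose the cover lifts straight up over them (32 mm clears them).
- screw_near (a joint): Turn (rad) of the thumbscrew 90 mm from the middle on the case's -x side (nearer the robot): 0 locked, up to a stop at 1.22 loose, growing counter-clockwise from above; starts at 0 to 0.3, light friction. Head: red wing 44 x 14, 4 to 28 mm above the cover's top. At 1.22 it lies along the cover's y, in line with its slot; at 0, 70 degrees clockwise of that, its ends over the plate.
- screw_far (a joint): The same for the like thumbscrew 90 mm from the middle on the case's +x side (farther from the robot).
- metal_mat: Blue mat for metal parts, fixed, 290 long (x) by 160 wide (y) by 4 thick; origin at the centre of its underside, on the bench. A like orange mat, with a black plastic bezel on it, is for plastics and is not to be used.

How it is judged:
By the outcome, as a careful person would: the job done as asked, in the order asked, and still so for the second after the job is handed in, with the robot touching nothing.
It also fails if it takes over 72 s, if anything falls off the work surface, if the arm or the gripper's body presses on something with over 40 N, if the wrist force passes 120 N, or if a joint passes its speed limit or range.

## Robot

A 6-joint arm with a two-finger parallel gripper is mounted at the origin on the work surface. World frame = base frame: x ahead of the robot, y to its left, z up, the work surface at z = 0. Lengths are in mm, angles in rad, forces in N, time in s.
With the tool pointing down it reaches from about 275 to 1000 mm from the base axis. Payload 8.4 kg.
Tool frame: the origin (TCP) lies between the finger pads; the fingertips stand r.nose_length ahead of it and the grasp point (between the pads) lies 8 mm behind it (r.nose_length is the distance from the TCP to the fingertips, in mm); y points along the fingers, x is the direction in which the jaws open and shut, and the axes are right-handed (so a half turn about y gives the same grasp; the last joint's range is limited). The gripper opens to 85 mm and grips with 20 to 120 N. Pads are 22 mm wide; open, the fingers measure 114 mm over their backs; the gripper's body (76 mm by 85 mm) begins 54 mm behind the grasp point. The pads swing forward as they close: fully open they stand 13 mm farther back than shut.
Start: joints at [-1.327, 0.353, 1.633, -0, 1.155, -0.002], TCP at [152.081, -606.217, 242.281] pointing down, gripper open.
Joint ranges: [-2.63, 2.63], [-0.92, 2.1], [0.06, 2.66], [-1.3, 4.44], [0, 2.69], [-3.02, 3.02]. Speed limits (rad/s): [2.22, 2.22, 2.79, 3.14, 3.14, 3.14].

## Interface

Orientations are given as [roll, pitch, yaw] about the fixed x, y, z axes, in that order (R = Rz(yaw) Ry(pitch) Rx(roll)).
In Python, from rig import r, cams, order gives the robot as it stands. The module is installed in compiled form; this text tells all that it offers.
- The arm moves only by the shell command python3 -m crank 'ROWS' [FORCE]. ROWS is JSON, a list of rows, each a list of 7 numbers: the turn, a rotation vector about the tool's x, y, z in degrees, then the shift along the tool's x, y, z in cm, then the opening, from -1 (shut) to 1 (fully open). A call has exactly 10 rows; each row shifts and turns the pose as measured when the row begins, along the tool's axes as they then stand; what a row does not reach is not made up. A row lasts 1/12 s, in which the tool goes at most 41.7 mm and 7.16 degrees, less where a joint would pass 70% of its speed; a pose out of reach is approached as far as the arm can. A call with a gripper value outside its range is refused whole. The fingers move at their own pace and stop on an object; FORCE is the grip in N (left out, the last holds). Time passes only in rows, so rows that do not move let the fingers close, or fill a call up. It gives the time, the measured TCP pose, the force and the opening at its end, in the units of the state.
- r.sense(): the state, without advancing time (a new reading comes with each control period).
- cams.grab_frame(name): name is "scene" or "side" or "wrist"; returns the picture (480x640x3 uint8, blue, green, red); there is no depth.
- cams.camera_info(name): a dict with "intrinsics" (3x3 intrinsics, pixels), "view" (4x4, takes a point from world to camera coordinates); the wrist camera has in their place "hand_eye" (4x4, takes a point from camera to tool coordinates, whose origin is the TCP and whose axes are the tool frame's). Camera axes: x right, y up, looking along -z (the intrinsics and any distortion apply to the point x, -y, -z); pixel columns grow to the right and rows downward; lengths in mm; the calibration is good to about 2 mm. The wrist camera is an equidistant fisheye: a pixel r from the principal point sees the ray r / f radians off the axis. A picture is of the moment at which its call begins: read the wrist's pose just before it. camera_info takes no time and is no camera call.
- order.sign_off(): hands the job in, once; it reports no verdict.
The state is a dict: "clock": time; "qpos": joint angles; "qvel": joint speeds; "joint_efforts": joint torques, N m; "eef_pos": TCP position; "tcp_rot": TCP orientation; "contact_force": force on the tool from outside, world axes, zero at the start; "wrist_torque": the same for the moment, N m; "opening": opening from 0.0 (shut) to 1.0 (fully open).
Only numpy, scipy, OpenCV 4.12 (cv2) and the standard library are available. Lean on these libraries where they do the work, as an engineer would, in place of code of your own. Each camera call takes 0.05 s, during which the arm holds its last target.

## Working session

There is one attempt and no reset: what is moved stays moved. The work goes in short steps, Python scripts to look and compute and a shell command to move; the robot and the scene stay as the last step left them, time stands still between calls to the robot, and variables do not carry over. Pictures are saved under pics/ and viewed, and the job is handed in when it is done.

```bash
mkdir -p pics; python3 - <<'E'
from rig import r,cams,order
import cv2
print(r.sense(), r.nose_length)
for n in ["scene","side","wrist"]:
    print(n,cams.camera_info(n))
    cv2.imwrite(f"pics/{n}0.png",cams.grab_frame(n))
E
```

```text
{'clock': 0.0, 'qpos': array([-1.32739116e+00,  3.53639679e-01,  1.63411080e+00, -7.49443724e-06,
        1.15518275e+00, -2.38308373e-03]), 'qvel': array([ 0.00042282, -0.00194413, -0.00037341, -0.00175907,  0.00147178,
        0.00025798]), 'joint_efforts': array([-1.45315375e-03, -6.05251694e+01, -3.42064404e+01, -1.38254691e-04,
        9.36479919e-03, -4.78537061e-06]), 'eef_pos': array([ 151.97734884, -605.7860411 ,  241.57693635]), 'tcp_rot': array([-1.57079998e+00,  1.34058631e-03, -1.32500504e+00]), 'contact_force': array([-0.03156017,  0.40489121, -0.76184456]), 'wrist_torque': array([-0.01071701, -0.00563056,  0.02302905]), 'opening': 1.002984229929445} 11.0
scene {'intrinsics': array([[567.85487453,   0.        , 321.13378776],
       [  0.        , 567.85487453, 242.58660191],
       [  0.        ,   0.        ,   1.        ]]), 'view': array([[-7.64965444e-01,  6.43688774e-01,  2.21953046e-02,
         4.07821045e+02],
       [-3.72669298e-01, -4.70463921e-01,  7.99863297e-01,
         1.36596164e+02],
       [ 5.25305115e-01,  6.03596274e-01,  5.99771686e-01,
        -
[... 458 characters left out ...]
      [-2.06319457e-01, -7.17689784e-01,  6.65096726e-01,
        -7.49110854e+02],
       [ 0.00000000e+00,  0.00000000e+00,  0.00000000e+00,
         1.00000000e+00]])}
wrist {'intrinsics': array([[371.64829954,   0.        , 316.36970629],
       [  0.        , 371.64829954, 242.93564851],
       [  0.        ,   0.        ,   1.        ]]), 'hand_eye': array([[ 9.99999039e-01,  1.04266673e-03, -9.13755924e-04,
        -4.84474286e-01],
       [-1.18642524e-03,  3.02595916e-01, -9.53118200e-01,
        -1.31352544e+02],
       [-7.17285826e-04,  9.53118368e-01,  3.02596863e-01,
         7.64031197e+01],
       [ 0.00000000e+00,  0.00000000e+00,  0.00000000e+00,
         1.00000000e+00]])}
```

View pics/scene0.png

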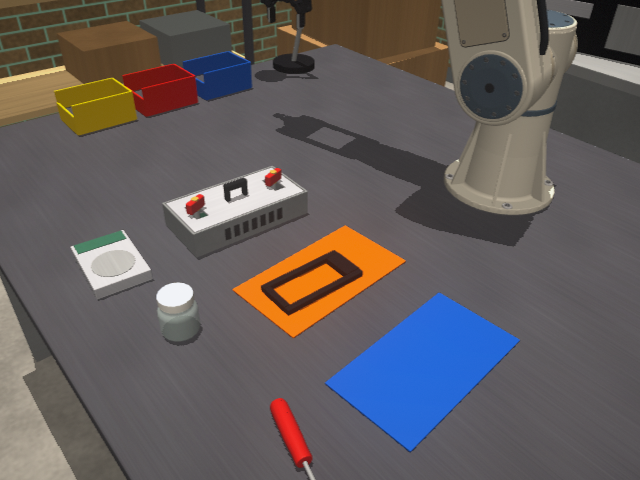

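View pics/side0.png

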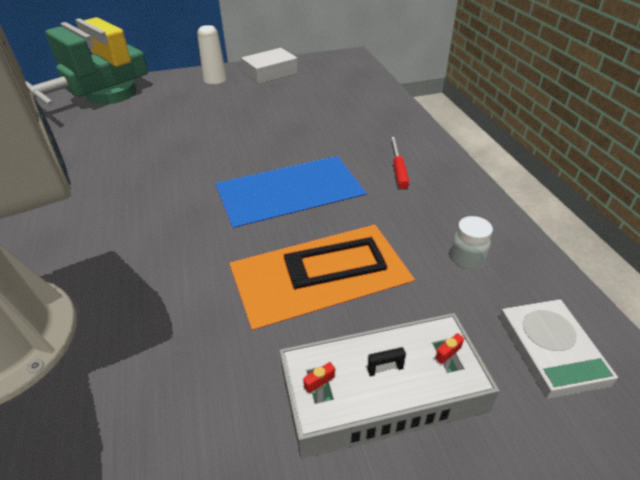

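View pics/wrist0.png

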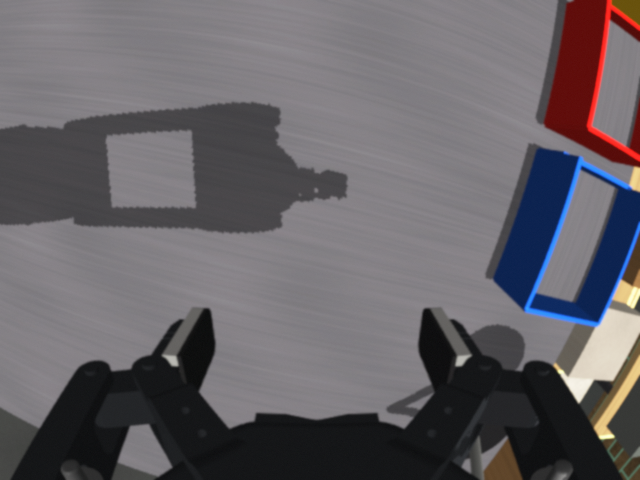

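```bash
cat > h.py <<'E'
from rig import r,cams,order
import numpy as np, cv2
from scipy.spatial.transform import Rotation as Ro
def ray(name,uv,pose=None):
    """uv Nx2 -> origin, dirs in world"""
    uv=np.atleast_2d(np.asarray(uv,float)); i=cams.camera_info(name);K=i["intrinsics"]
    x=(uv[:,0]-K[0,2])/K[0,0]; y=(uv[:,1]-K[1,2])/K[1,1]
    if name!="wrist":
        V=i["view"]; d=np.c_[x,-y,-np.ones(len(x))]
        return -V[:3,:3].T@V[:3,3], d@V[:3,:3]
    th=np.hypot(x,y); s=np.where(th>1e-9,np.sin(th)/np.maximum(th,1e-9),1)
    d=np.c_[x*s,-y*s,-np.cos(th)]
    H=i["hand_eye"]; R=Ro.from_euler("xyz",pose[1]).as_matrix()
    return R@H[:3,3]+pose[0], d@(R@H[:3,:3]).T
def onplane(name,uv,z,pose=None):
    o,d=ray(name,uv,pose); t=(z-o[2])/d[:,2]; return o+d*t[:,None]
def tri(obs):
    A=np.zeros((3,3));b=np.zeros(3)
    for o,d in obs:
        d=d[0]/np.linalg.norm(d[0]);P=np.eye(3)-np.outer(d,d);A+=P;b+=P@o
    p=np.linalg.solve(A,b)
    return p,[np.linalg.norm(np.cross(p-o,d[0]/np.linalg.norm(d[0]))) for o,d in obs]
def pose():
    s=r.sense(); return s["eef_pos"],s["tcp_rot"]
def grab(name,tag):
    p=pose(); im=cams.grab_frame(name); cv2.imwrite(f"pics/{tag}.png",im); return im,p
def blobs(m,amin=8):
    n,l,st,c=cv2.connectedComponentsWithStats(m.astype(np.uint8)); 
    return [(c[k].round(1),st[k,4],st[k,:4],l==k) for k in range(1,n) if st[k,4]>=amin]
def hsv(im): return cv2.cvtColor(im,cv2.COLOR_BGR2HSV)
E
python3 - <<'E'
from h import *
for n in ["scene","side"]:
    im=cv2.imread(f"pics/{n}0.png");H=hsv(im);h,s,v=cv2.split(H)
    print(n)
    for nm,m,z in [("yel",(h>18)&(h<38)&(s>120)&(v>120),82),("red",((h<6)|(h>174))&(s>150)&(v>90),70),("blk",(v<45),83)]:
        for c,a,bb,_ in blobs(m,8):
            if bb[1]<150: continue
            print(nm,c,a,bb,onplane(n,c,z)[0].round(1))
    for nm,m in [("blue",(h>100)&(h<120)&(s>180)&(v>120)),("orange",(h>8)&(h<18)&(s>200)&(v>150))]:
        bl=max(blobs(m),key=lambda b:b[1])
        cs,_=cv2.findContours(bl[3].astype(np.uint8),cv2.RETR_EXTERNAL,cv2.CHAIN_APPROX_NONE)
        P=onplane(n,max(cs,key=len)[:,0,:],4)[:,:2].astype(np.float32)
        print(nm,cv2.minAreaRect(P),cv2.boxPoints(cv2.minAreaRect(P)).round().tolist())
E
```

```text
scene
yel [272.6 171.1] 15 [270 170   6   4] [ 457.9 -249.    82. ]
yel [194.2 198.4] 20 [191 197   7   4] [ 638.5 -256.4   82. ]
red [272.5 177. ] 162 [265 168  16  18] [ 460.5 -246.4   70. ]
red [194.5 204.7] 199 [186 194  18  21] [ 640.9 -253.6   70. ]
red [290.1 431.8] 1289 [270 398  42  70] [806.5 263.4  70. ]
blk [235.1 188.6] 119 [224 181  23  20] [ 558. -237.   83.]
blk [279.  212.4] 20 [278 209   3   8] [ 540.4 -116.    83. ]
blk [271.1 215. ] 9 [270 213   3   5] [ 557.  -118.1   83. ]
blk [227.5 233.9] 33 [226 229   4  10] [ 652.  -117.5   83. ]
blk [236.4 231.8] 19 [235 228   4   8] [ 636.3 -113.2   83. ]
blk [121.  467.8] 8 [119 465   4   6] [987.6 187.6  83. ]
blk [125.7 475.5] 13 [124 472   5   8] [987.6 199.6  83. ]
blue ((537.670654296875, 258.60614013671875), (289.5874938964844, 159.03488159179688), 5.1551833152771) [[386.0, 325.0], [401.0, 166.0], [689.0, 192.0], [675.0, 351.0]]
orange ((531.3506469726562, -0.16912078857421875), (289.59747314453125, 159.296142578125), 4.510724067687988) [[381.0, 68.0], [393.0, -91.0], [682.0, -68.0], [669.0, 91.0]]
side
yel [450.8 3
[... 612 characters left out ...]
29.7 418.1] 61 [426 413   9  11] [ 565.8 -346.2   83. ]
blk [415.1 421.6] 60 [411 417   9  10] [ 547.8 -345.3   83. ]
blk [400.3 425.6] 65 [396 421   9  10] [ 529.5 -344.8   83. ]
blk [385.5 429.1] 65 [382 424   8  11] [ 511.7 -343.8   83. ]
blk [370.5 432.7] 67 [367 428   8  10] [ 493.8 -342.8   83. ]
blk [355.4 436.4] 68 [352 432   8  10] [ 476. -342.   83.]
blue ((536.653076171875, 253.50775146484375), (285.15594482421875, 156.6098175048828), 5.156754493713379) [[388.0, 319.0], [402.0, 163.0], [686.0, 188.0], [672.0, 344.0]]
orange ((632.2340087890625, 12.01706600189209), (3.494518280029297, 19.61991310119629), 1.2969863414764404) [[630.0, 22.0], [631.0, 2.0], [634.0, 2.0], [634.0, 22.0]]
```

```bash
python3 -m crank '[[0,0,0,-2.3,0,3.3,1],[0,0,0,-2.3,0,3.3,1],[0,0,0,-2.3,0,3.3,1],[0,0,0,-2.3,0,3.3,1],[0,0,0,-2.3,0,3.3,1],[0,0,0,-2.3,0,3.3,1],[0,0,0,-2.3,0,3.3,1],[0,0,0,-2.3,0,3.3,1],[0,0,0,-2.3,0,3.3,1],[0,0,0,-2.3,0,3.3,1]]'; python3 - <<'E'
from h import *
print(r.sense()); grab("wrist","w1")
E
```

```text
clock: 0.98
eef_pos: [419.7, -296.6, 239.0]
tcp_rot: [-1.573, 0.0, -1.337]
contact_force: [0.8, -0.6, -0.4]
opening: 1.001
{'clock': 0.9833, 'qpos': array([-6.17313137e-01,  1.84372166e-01,  1.87035563e+00, -1.53033450e-03,
        1.08855050e+00,  7.20109202e-01]), 'qvel': array([ 9.71956415e-01,  5.59898186e-02, -7.13215735e-02,  4.19810103e-04,
        6.09909257e-03,  9.64961527e-01]), 'joint_efforts': array([-7.54926145e+00, -4.87545419e+01, -3.09138608e+01,  2.85899889e-02,
        2.87723439e-01, -1.60943851e+00]), 'eef_pos': array([ 419.67178288, -296.6204252 ,  239.01036397]), 'tcp_rot': array([-1.57292657e+00,  3.74192906e-04, -1.33671187e+00]), 'contact_force': array([ 0.77496858, -0.55801062, -0.4233874 ]), 'wrist_torque': array([-0.06731957, -0.02092789, -0.00225166]), 'opening': 1.0007526863416383}
```

View pics/w1.png

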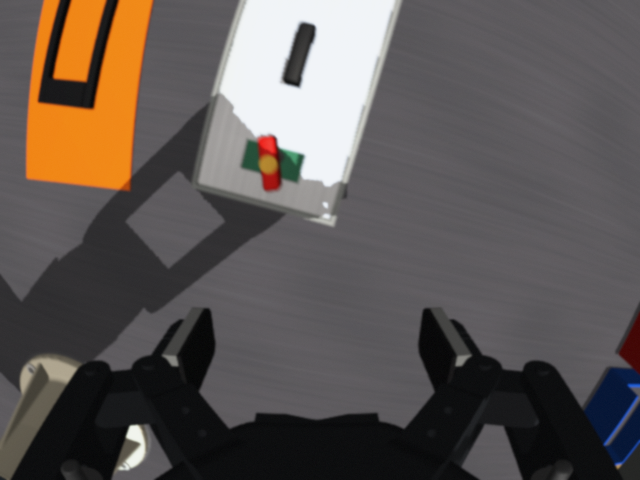

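```bash
cat >> h.py <<'E'
def screws(im,p):
    h,s,v=cv2.split(hsv(im)); out=[]
    red=((h<7)|(h>173))&(s>150)&(v>70); yel=(h>12)&(h<38)&(s>110)&(v>90)
    for c,a,bb,m in blobs(yel,15):
        P0=onplane("wrist",c,82,p)[0]
        if not (400<P0[0]<700 and -310<P0[1]<-200): continue
        mm=np.zeros_like(red); 
        for c2,a2,b2,m2 in blobs(red|m,60):
            if (m2&m).any(): mm=m2
        ys,xs=np.nonzero(mm)
        P=onplane("wrist",np.c_[xs,ys],82,p)[:,:2].astype(np.float32)
        if len(P)<60: continue
        w=np.linalg.eigh(np.cov(P.T))[1][:,1]
        print("screw px",c,"yellow@82",P0.round(1),"red centroid",P.mean(0).round(1),"rect",cv2.minAreaRect(P),"wing deg",round(np.degrees(np.arctan2(w[1],w[0]))%180,1))
E
python3 - <<'E'
from h import *
im=cv2.imread("pics/w1.png")
p=(np.array([419.67178288, -296.6204252 ,  239.01036397]),np.array([-1.57292657e+00,  3.74192906e-04, -1.33671187e+00]))
screws(im,p)
h,s,v=cv2.split(hsv(im))
for c,a,bb,m in blobs((v<50),200):
    if 270<c[0]<330 and c[1]<100:
        ys,xs=np.nonzero(m);P=onplane("wrist",np.c_[xs,ys],90,p)[:,:2].astype(np.float32)
        print("handle",cv2.minAreaRect(P))
E
```

```text
screw px [267.6 163.9] yellow@82 [ 458.5 -248.2   82. ] red centroid [ 465.9 -246.6] rect ((465.70458984375, -246.48602294921875), (27.481321334838867, 14.934139251708984), 12.353352546691895) wing deg 14.7
handle ((546.5054931640625, -252.27499389648438), (11.188394546508789, 47.2153434753418), 89.73628234863281)
```

```bash
cat >> h.py <<'E'
def togo(x,y,z,yawdeg):
    s=r.sense(); R=Ro.from_euler("xyz",s["tcp_rot"]); T=Ro.from_euler("xyz",[-np.pi/2,0,np.radians(yawdeg)])
    rv=(R.inv()*T).as_rotvec(degrees=True); d=R.inv().apply(np.array([x,y,z])-s["eef_pos"])/10
    print("t",round(s["clock"],2),"pos",s["eef_pos"].round(1),"rot",np.degrees(s["tcp_rot"]).round(1),"F",s["contact_force"].round(1),"T",s["wrist_torque"].round(2),"op",round(s["opening"],3))
    print("rotvec",rv.round(2),"shift cm",d.round(2))
E
python3 - <<'E'
from h import *
togo(459,-248.5,125,-73)
E
```

```text
t 1.03 pos [ 423.8 -291.8  239. ] rot [-89.9   0.1 -76.5] F [3.2 4.  0.3] T [ 0.2  -0.08  0.08] op 1.003
rotvec [-0.06 -3.48 -0.14] shift cm [-3.36 11.42  4.42]
```

```bash
python3 -m crank '[[0,-0.7,0,-0.6,1.9,0.8,0.2],[0,-0.7,0,-0.6,1.9,0.8,0.2],[0,-0.7,0,-0.6,1.9,0.8,0.2],[0,-0.7,0,-0.6,1.9,0.8,0.2],[0,-0.7,0,-0.6,1.9,0.8,0.2],[0,0,0,-0.4,1.9,0.4,0.2],[0,0,0,0,0,0,0.2],[0,0,0,0,0,0,0.2],[0,0,0,0,0,0,0.2],[0,0,0,0,0,0,0.2]]'; python3 - <<'E'
from h import *
togo(459,-248.5,71,-73)
im,p=grab("wrist","w2"); screws(im,p)
E
```

```text
clock: 1.87
eef_pos: [462.9, -241.0, 122.8]
tcp_rot: [-1.568, -0.0, -1.26]
contact_force: [-0.4, 0.1, 0.1]
opening: 0.602
t 1.87 pos [ 462.9 -241.   122.8] rot [-89.8  -0.  -72.2] F [-0.4  0.1  0.1] T [-0.05  0.07 -0.  ] op 0.602
rotvec [-0.17  0.78  0.  ] shift cm [ 0.59  5.18 -0.61]
screw px [329.7 298.6] yellow@82 [ 457.1 -249.7   82. ] red centroid [ 462.2 -247.7] rect ((461.0362854003906, -248.36199951171875), (48.57859420776367, 13.501795768737793), 19.7382869720459) wing deg 18.9
```

View pics/w2.png

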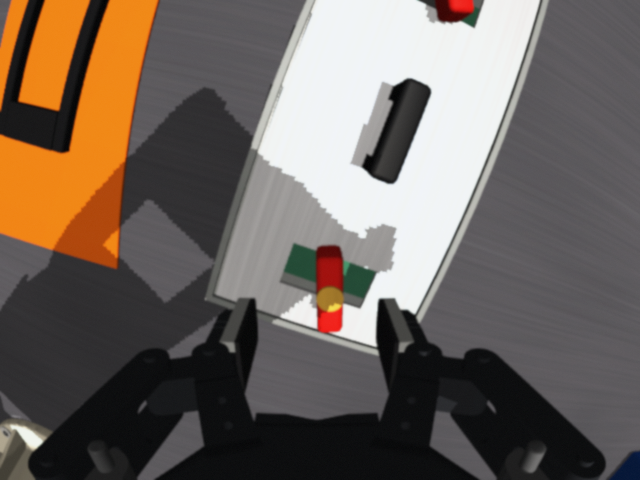

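```bash
python3 -m crank '[[0,-0.5,0,0.35,0.3,-0.35,0.2],[0,-0.5,0,0.3,0.5,-0.32,0.2],[0,0,0,0,1,0,0.2],[0,0,0,0,1,0,0.2],[0,0,0,0,1,0,0.2],[0,0,0,0,0.8,0,0.2],[0,0,0,0,0.5,0,0.2],[0,0,0,0,0,0,0.2],[0,0,0,0,0,0,0.2],[0,0,0,0,0,0,0.2]]' 30; python3 - <<'E'
from h import *
togo(458.5,-249.3,71,-71)
grab("wrist","w3"); grab("side","s3")
E
```

```text
clock: 2.75
eef_pos: [458.5, -252.2, 68.0]
tcp_rot: [-1.566, -0.002, -1.243]
contact_force: [0.4, -0.1, 0.5]
opening: 0.604
t 2.75 pos [ 458.5 -252.2   68. ] rot [-89.7  -0.1 -71.2] F [ 0.4 -0.1  0.5] T [-0.   -0.   -0.03] op 0.604
rotvec [-0.28 -0.24  0.14] shift cm [-0.27 -0.3   0.1 ]
```

View pics/w3.png

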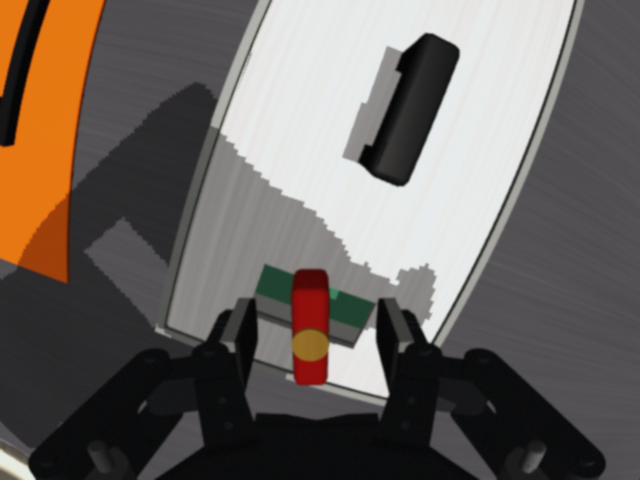

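View pics/s3.png

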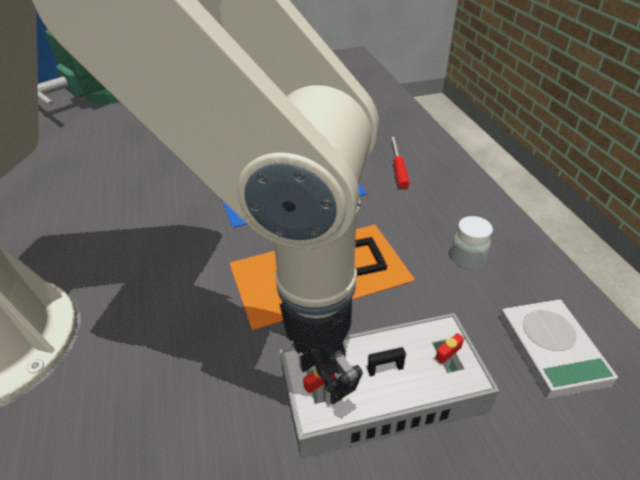

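```bash
python3 -m crank '[[0,0,0,-0.25,-0.35,0.1,0.2],[0,0,0,0,0,0,-1],[0,0,0,0,0,0,-1],[0,0,0,0,0,0,-1],[0,0,0,0,0,0,-1],[0,0,0,0,0,0,-1],[0,0,0,0,0,0,-1],[0,0,0,0,0,0,-1],[0,0,0,0,0,0,-1],[0,0,0,0,0,0,-1]]' 30; python3 - <<'E'
from h import *
togo(458.5,-249.3,72,-2.5)
E
```

```text
clock: 3.68
eef_pos: [459.7, -249.2, 73.8]
tcp_rot: [-1.563, -0.005, -1.243]
contact_force: [-0.3, 0.2, -0.5]
opening: 0.154
t 3.68 pos [ 459.7 -249.2   73.8] rot [-89.6  -0.3 -71.2] F [-0.3  0.2 -0.5] T [ 0.19  0.06 -0.06] op 0.154
rotvec [ -0.22 -68.75   0.48] shift cm [-0.03  0.18 -0.11]
```

```bash
python3 -m crank '[[0,-6,0,0,0,0,-1],[0,-7,0,0,0,0,-1],[0,-7,0,0,0,0,-1],[0,-7,0,0,0,0,-1],[0,-7,0,0,0,0,-1],[0,-7,0,0,0,0,-1],[0,-7,0,0,0,0,-1],[0,-7,0,0,0,0,-1],[0,-7,0,0,0,0,-1],[0,-6,0,0,0,0,-1]]'; python3 - <<'E'
from h import *
togo(458.5,-249.3,72,-2.5)
E
```

```text
clock: 4.52
eef_pos: [458.5, -248.3, 73.8]
tcp_rot: [-1.57, -0.006, -0.026]
contact_force: [0.1, 0.3, 1.5]
opening: 0.157
t 4.52 pos [ 458.5 -248.3   73.8] rot [-89.9  -0.3  -1.5] F [0.1 0.3 1.5] T [ 0.17 -0.02 -0.59] op 0.157
rotvec [-0.05  0.99  0.34] shift cm [-0.    0.18 -0.1 ]
```

Torque is beginning to appear; push a little further onto the stop.

```bash
python3 -m crank '[[0,-3,0,0,0,0,-1],[0,-3,0,0,0,0,-1],[0,-3,0,0,0,0,-1],[0,-3,0,0,0,0,-1],[0,-3,0,0,0,0,-1],[0,-3,0,0,0,0,-1],[0,-3,0,0,0,0,-1],[0,-3,0,0,0,0,-1],[0,-3,0,0,0,0,-1],[0,-3,0,0,0,0,-1]]'; python3 - <<'E'
from h import *
togo(458.5,-249.3,72,-2.5)
E
```

```text
clock: 5.35
eef_pos: [458.4, -247.7, 74.5]
tcp_rot: [-1.556, -0.026, 0.418]
contact_force: [-4.5, -5.9, 1.5]
opening: 0.159
t 5.35 pos [ 458.4 -247.7   74.5] rot [-89.2  -1.5  24. ] F [-4.5 -5.9  1.5] T [ -1.01   1.01 -10.22] op 0.159
rotvec [-1.15 26.46  1.25] shift cm [-0.06  0.24 -0.15]
```

```bash
python3 - <<'E'
from h import *
grab("wrist","w4");grab("side","s4")
E
```

```text
(no output)
```

View pics/w4.png

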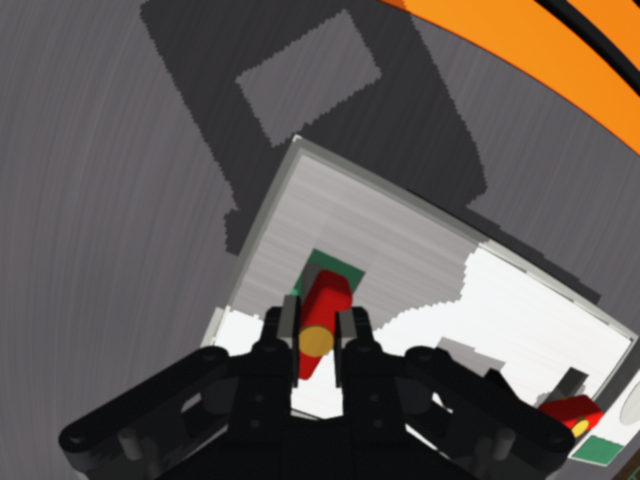

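View pics/s4.png

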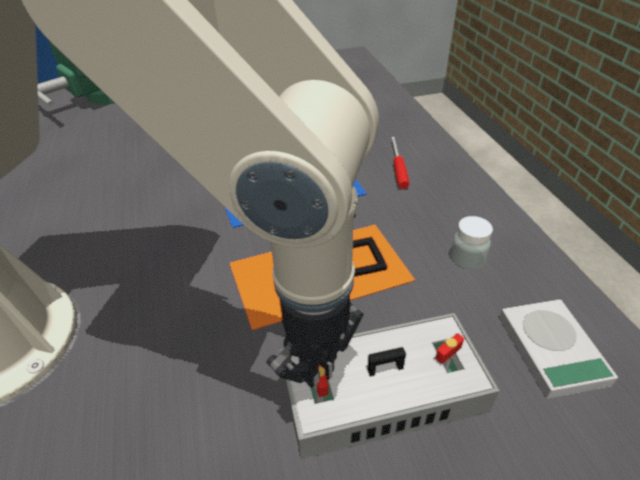

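```bash
python3 -m crank '[[0,0,0,0,0,0,0.2],[0,0,0,0,0,0,0.2],[0,0,0,0,0,0,0.2],[0,0,0,0,-2.0,0,0.2],[0,0,0,0,-2.5,0,0.2],[0,0,0,0,-2.5,0,0.2],[0,7,0,0,-0.5,0,0.2],[0,7,0,0,0,0,0.2],[0,7,0,0,0,0,0.2],[0,7,0,0,0,0,0.2]]'; python3 - <<'E'
from h import *
togo(638,-257,130,-71)
im,p=grab("wrist","w5"); screws(im,p)
E
```

```text
clock: 6.28
eef_pos: [456.9, -250.3, 153.1]
tcp_rot: [-1.549, -0.014, -0.077]
contact_force: [-0.1, -0.5, 0.0]
opening: 0.598
t 6.28 pos [ 456.9 -250.3  153.1] rot [-88.8  -0.8  -4.4] F [-0.1 -0.5  0. ] T [ 0.04 -0.03 -0.03] op 0.598
rotvec [-1.56e+00  6.66e+01  1.00e-02] shift cm [18.08  2.59  0.67]
screw px [573.9 253. ] yellow@82 [ 637.6 -258.1   82. ] red centroid [ 630.  -254.5] rect ((630.405517578125, -254.70799255371094), (50.91795349121094, 25.5725154876709), 21.229248046875) wing deg 11.6
screw px [317.2 265.8] yellow@82 [ 457.3 -249.8   82. ] red centroid [ 457.5 -245.8] rect ((457.3957824707031, -246.4268798828125), (45.767059326171875, 14.053361892700195), 86.20399475097656) wing deg 87.2
```

View pics/w5.png

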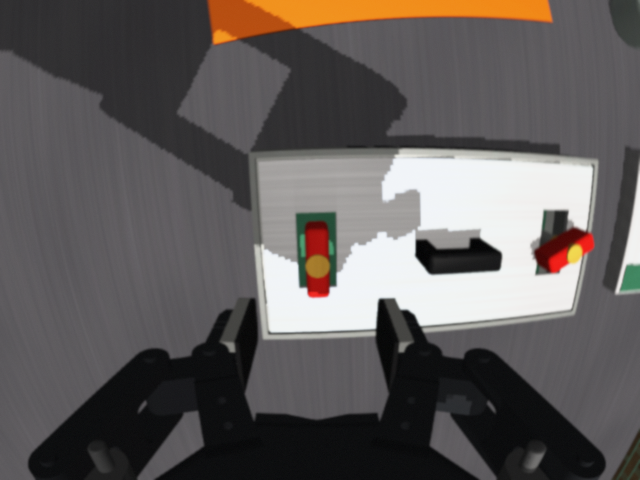

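```bash
python3 -m crank '[[-1.4,0,0,3,0,0,0.2],[0,0,0,3.7,0,0.1,0.2],[0,0,0,3.8,0,0.2,0.2],[0,0,0,3.8,0,0.2,0.2],[0,0,0,3.4,0,0.2,0.2],[0,7,0,0,0,0,0.2],[0,7,0,0,0,0,0.2],[0,7,0,0,0,0,0.2],[0,7,0,0,0,0,0.2],[0,7,0,0,0,0,0.2]]'; python3 - <<'E'
from h import *
togo(638,-257.5,120,-71)
E
```

```text
clock: 7.17
eef_pos: [641.5, -256.6, 152.4]
tcp_rot: [-1.576, -0.014, -0.667]
contact_force: [0.4, 0.6, 0.6]
opening: 0.601
t 7.17 pos [ 641.5 -256.6  152.4] rot [-90.3  -0.8 -38.2] F [0.4 0.6 0.6] T [-0.02  0.   -0.02] op 0.601
rotvec [ 0.06 32.76  0.89] shift cm [-0.27  3.23 -0.27]
```

```bash
python3 -m crank '[[0,7,0.8,-0.2,0,-0.2,0.2],[0,7,0,0,0.5,-0.1,0.2],[0,7,0,0,0.8,0,0.2],[0,7,0,0,0.8,0,0.2],[0,3,0,0,0.8,0,0.2],[0,0,0,0,0.3,0,0.2],[0,0,0,0,0,0,0.2],[0,0,0,0,0,0,0.2],[0,0,0,0,0,0,0.2],[0,0,0,0,0,0,0.2]]'; python3 - <<'E'
from h import *
togo(638,-257.5,72,-71)
im,p=grab("wrist","w6"); screws(im,p)
E
```

```text
clock: 8.0
eef_pos: [637.8, -257.8, 118.1]
tcp_rot: [-1.581, -0.006, -1.195]
contact_force: [-0.8, 0.0, 0.3]
opening: 0.599
t 8.0 pos [ 637.8 -257.8  118.1] rot [-90.6  -0.4 -68.5] F [-0.8  0.   0.3] T [-0.01 -0.   -0.02] op 0.599
rotvec [0.56 2.53 0.37] shift cm [-0.05  4.61  0.08]
screw px [315.7 288.3] yellow@82 [ 637.  -257.5   82. ] red centroid [ 642.  -255.4] rect ((640.8251953125, -256.0801086425781), (47.01724624633789, 13.898552894592285), 22.458032608032227) wing deg 23.1
```

View pics/w6.png

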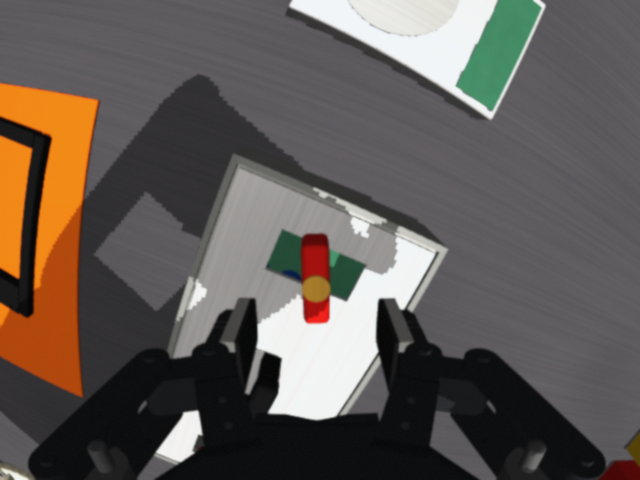

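```bash
python3 -m crank '[[0.5,0,0,0,1.2,0,0.2],[0,0,0,0,1.3,0,0.2],[0,0,0,0,1.2,0,0.2],[0,0,0,0,0.6,0,0.2],[0,0,0,0,0,0,0],[0,0,0,0,0,0,-1],[0,0,0,0,0,0,-1],[0,0,0,0,0,0,-1],[0,0,0,0,0,0,-1],[0,0,0,0,0,0,-1]]' 30; python3 - <<'E'
from h import *
togo(638,-257.5,72,-2.6)
E
```

```text
clock: 8.88
eef_pos: [638.4, -257.5, 73.8]
tcp_rot: [-1.572, -0.006, -1.191]
contact_force: [1.2, -0.6, -4.9]
opening: 0.158
t 8.88 pos [ 638.4 -257.5   73.8] rot [-90.   -0.3 -68.3] F [ 1.2 -0.6 -4.9] T [-0.19 -0.1   0.01] op 0.158
rotvec [  0.24 -65.66   0.28] shift cm [-0.01  0.18 -0.04]
```

```bash
python3 -m crank '[[0,-6,0,0,0,0,-1],[0,-7,0,0,0,0,-1],[0,-7,0,0,0,0,-1],[0,-7,0,0,0,0,-1],[0,-7,0,0,0,0,-1],[0,-7,0,0,0,0,-1],[0,-7,0,0,0,0,-1],[0,-7,0,0,0,0,-1],[0,-7,0,0,0,0,-1],[0,-6,0,0,0,0,-1]]'; python3 - <<'E'
from h import *
togo(638,-257.5,72,-2.6)
E
```

```text
clock: 9.72
eef_pos: [638.4, -257.2, 73.9]
tcp_rot: [-1.575, -0.002, 0.025]
contact_force: [-0.4, -1.2, -0.0]
opening: 0.158
t 9.72 pos [ 638.4 -257.2   73.9] rot [-90.3  -0.1   1.4] F [-0.4 -1.2 -0. ] T [ 0.08  0.03 -1.38] op 0.158
rotvec [0.25 4.01 0.13] shift cm [-0.04  0.19 -0.03]
```

```bash
python3 -m crank '[[0,-2,0,0,0,0,-1],[0,-2,0,0,0,0,-1],[0,0,0,0,0,0,-1],[0,0,0,0,0,0,0],[0,0,0,0,0,0,0.2],[0,0,0,0,0,0,0.2],[0,0,0,0,-1.5,0,0.2],[0,0,0,0,-2.5,0,0.2],[0,0,0,0,-2.5,0,0.2],[0,0,0,-1,-1,0,0.2]]'; python3 - <<'E'
from h import *
togo(548,-253.4,150,-92.6)
im,p=grab("wrist","w7"); screws(im,p)
E
```

```text
clock: 10.55
eef_pos: [628.5, -257.5, 152.9]
tcp_rot: [-1.573, -0.001, 0.095]
contact_force: [0.4, 0.6, -0.0]
opening: 0.6
t 10.55 pos [ 628.5 -257.5  152.9] rot [-90.1  -0.1   5.4] F [ 0.4  0.6 -0. ] T [ 0.04 -0.04  0.01] op 0.6
rotvec [4.000e-02 9.805e+01 1.600e-01] shift cm [-7.98  0.28  1.18]
screw px [ 63.3 227.9] yellow@82 [ 456.7 -249.9   82. ] red centroid [ 460.4 -246.5] rect ((462.1962890625, -246.09060668945312), (48.35001754760742, 23.02437973022461), 79.66516876220703) wing deg 81.9
screw px [332.1 266.1] yellow@82 [ 636.7 -257.8   82. ] red centroid [ 636.4 -253.5] rect ((636.6799926757812, -254.27279663085938), (46.4890251159668, 14.909462928771973), 86.89971923828125) wing deg 88.4
```

View pics/w7.png

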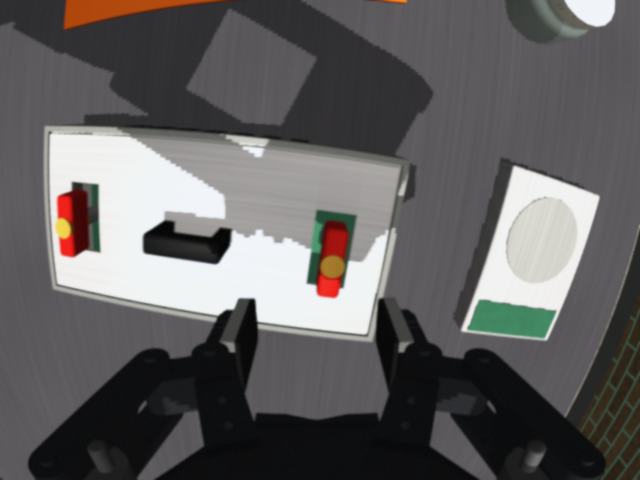

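```bash
python3 -m crank '[[0,0,0,-3.5,0,0.5,0.2],[0,0,0,-3,0,0.5,0.2],[0,7,0,-0.9,0,0.2,0.2],[0,7,0,0,0,0,0.2],[0,7,0,0,0,0,0.2],[0,7,0,0,0,0,0.2],[0,7,0,0,0,0,0.2],[0,7,0,0,0,0,0.2],[0,7,0,0,0,0,0.2],[0,7,0,0,0,0,0.2]]'; python3 - <<'E'
from h import *
togo(548.3,-253,150,-92.6)
E
```

```text
clock: 11.43
eef_pos: [539.9, -252.9, 155.5]
tcp_rot: [-1.573, -0.005, -0.902]
contact_force: [-0.3, -0.3, 0.2]
opening: 0.601
t 11.43 pos [ 539.9 -252.9  155.5] rot [-90.1  -0.3 -51.7] F [-0.3 -0.3  0.2] T [-0.04 -0.04  0.03] op 0.601
rotvec [3.00e-02 4.09e+01 3.20e-01] shift cm [0.52 0.56 0.66]
```

```bash
python3 -m crank '[[0,7,0.3,0.3,0.3,0.3,0.2],[0,7,0,0.2,0.5,0.4,0.2],[0,7,0,0,0.5,0,0.2],[0,7,0,0,0.5,0,0.2],[0,6,0,0,0.5,0,0.2],[0,3,0,0,0.5,0,0.2],[0,0,0,0,0,0,0.2],[0,0,0,0,0,0,0.2],[0,0,0,0,0,0,0.2],[0,0,0,0,0,0,0.2]]'; python3 - <<'E'
from h import *
togo(548.3,-253,76,-92.6)
im,p=grab("wrist","w8"); screws(im,p)
v=hsv(im)[:,:,2]
for c,a,bb,m in blobs((v<50),200):
    ys,xs=np.nonzero(m);P=onplane("wrist",np.c_[xs,ys],90,p)[:,:2].astype(np.float32)
    if 480<P[:,0].mean()<620: print(c,"handle",cv2.minAreaRect(P))
E
```

```text
clock: 12.27
eef_pos: [542.0, -253.1, 126.3]
tcp_rot: [-1.575, -0.002, -1.57]
contact_force: [0.2, -1.0, 0.0]
opening: 0.602
t 12.27 pos [ 542.  -253.1  126.3] rot [-90.3  -0.1 -89.9] F [ 0.2 -1.   0. ] T [-0.03 -0.02 -0.01] op 0.602
rotvec [0.26 2.66 0.11] shift cm [-0.01  5.03  0.65]
screw px [325.9  88.5] yellow@82 [ 637.2 -257.4   82. ] red centroid [ 636.9 -257.2] rect ((637.2191772460938, -257.21490478515625), (42.798858642578125, 14.969525337219238), 87.46435546875) wing deg 87.5
screw px [310.5 404.3] yellow@82 [ 457.  -249.4   82. ] red centroid [ 466.9 -249.7] rect ((465.0809631347656, -249.78799438476562), (41.75177001953125, 32.04464340209961), 87.45714569091797) wing deg 85.7
[ 37.5 236.6] handle ((576.7147216796875, -78.26249694824219), (60.1005744934082, 115.51377868652344), 89.02008056640625)
[162.2 209.6] handle ((574.0302124023438, -171.44677734375), (54.71476745605469, 93.97980499267578), 87.49088287353516)
[317.4 265.5] handle ((552.0862426757812, -253.5656280517578), (12.676908493041992, 54.310733795166016), 87.52220153808594)
```

View pics/w8.png

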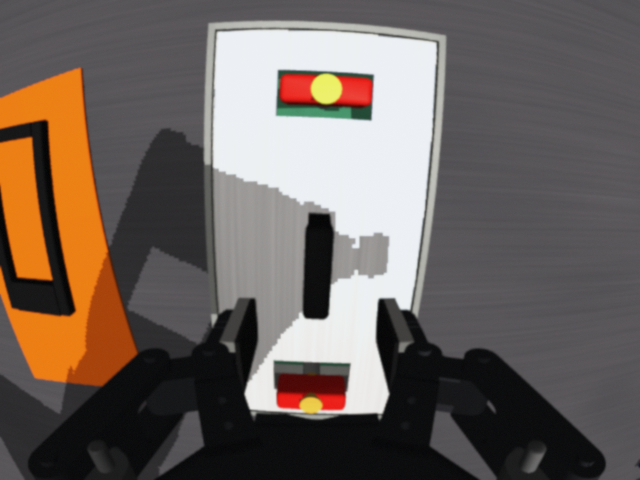

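```bash
python3 -m crank '[[0.2,2.7,0,0,0.6,0.35,0.2],[0,0,0,0,1,0.25,0.2],[0,0,0,0,1.2,0,0.2],[0,0,0,0,1.2,0,0.2],[0,0,0,0,0.7,0,0.2],[0,0,0,0,0,0,0.2],[0,0,0,0,0,0,-1],[0,0,0,0,0,0,-1],[0,0,0,0,0,0,-1],[0,0,0,0,0,0,-1]]' 50; python3 - <<'E'
from h import *
togo(548.3,-253,76,-92.6)
E
```

```text
clock: 13.15
eef_pos: [548.0, -253.4, 75.3]
tcp_rot: [-1.572, -0.002, -1.61]
contact_force: [0.8, 0.3, -2.1]
opening: 0.153
t 13.15 pos [ 548.  -253.4   75.3] rot [-90.1  -0.1 -92.2] F [ 0.8  0.3 -2.1] T [0.   0.03 0.  ] op 0.153
rotvec [0.08 0.37 0.12] shift cm [-0.04 -0.07  0.03]
```

Gripped. Let the fingers settle and lift straight up, slowly at first.

```bash
python3 -m crank '[[0,0,0,0,0,0,-1],[0,0,0,0,0,0,-1],[0,0,0,0,-0.3,0,-1],[0,0,0,0,-0.6,0,-1],[0,0,0,0,-0.8,0,-1],[0,0,0,0,-1,0,-1],[0,0,0,0,-1,0,-1],[0,0,0,0,-1,0,-1],[0,0,0,0,-1,0,-1],[0,0,0,0,-1,0,-1]]' 60; python3 - <<'E'
from h import *
togo(537,256,170,-84.85)
grab("side","s9");grab("wrist","w9")
E
```

```text
clock: 13.98
eef_pos: [547.1, -252.8, 148.7]
tcp_rot: [-1.574, -0.001, -1.61]
contact_force: [1.2, -0.2, -3.1]
opening: 0.155
t 13.98 pos [ 547.1 -252.8  148.7] rot [-90.2  -0.1 -92.2] F [ 1.2 -0.2 -3.1] T [-0.02  0.02  0.01] op 0.155
rotvec [ 0.16 -7.37  0.07] shift cm [-50.8   -2.2   -2.99]
```

View pics/s9.png

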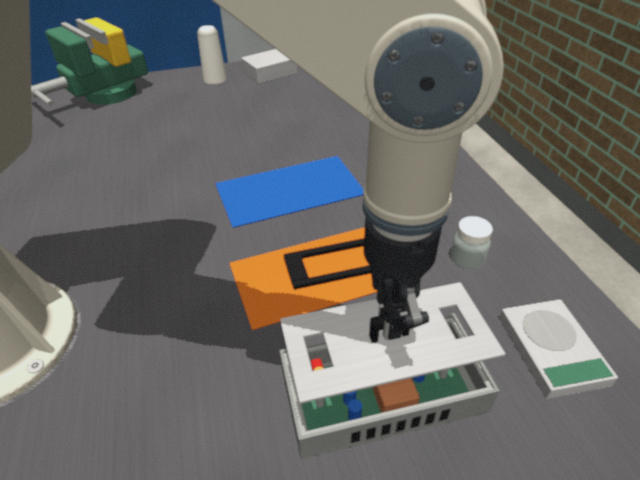

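View pics/w9.png

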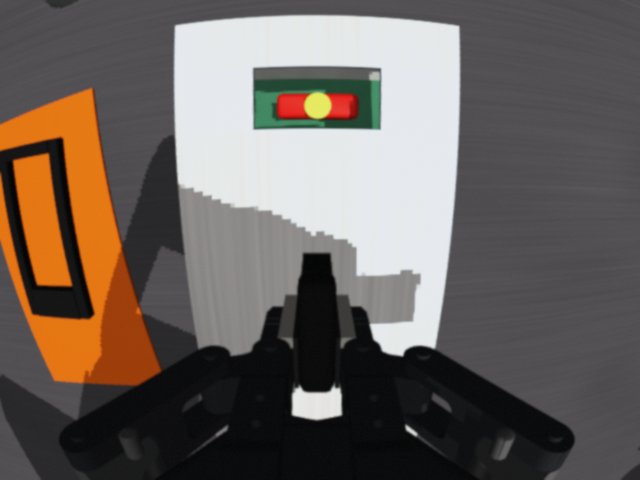

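```bash
python3 -m crank '[[0,0,0,-1.5,-0.4,0,-1],[0,0,0,-2.5,-0.3,0,-1],[0,0,0,-3,0,-0.2,-1],[0,0,0,-3,0,-0.2,-1],[0,0,0,-3,0,-0.2,-1],[0,0,0,-3,0,-0.2,-1],[0,0,0,-3,0,-0.2,-1],[0,0,0,-3,0,-0.2,-1],[0,0,0,-3,0,-0.2,-1],[0,0,0,-2.5,0,0,-1]]'; python3 - <<'E'
from h import *
togo(537,256,130,-84.85)
E
```

```text
clock: 14.92
eef_pos: [541.9, 33.6, 155.1]
tcp_rot: [-1.572, -0.003, -1.618]
contact_force: [-0.3, 0.7, -2.2]
opening: 0.147
t 14.92 pos [541.9  33.6 155.1] rot [-90.1  -0.2 -92.7] F [-0.3  0.7 -2.2] T [0.03 0.03 0.07] op 0.147
rotvec [ 0.1  -7.86  0.17] shift cm [-22.2    2.45  -1.54]
```

```bash
python3 -m crank '[[0,0,0,-2.5,0,-0.2,-1],[0,0,0,-2.5,0,-0.2,-1],[0,0,0,-2.5,0,-0.2,-1],[0,-1.5,0,-2.5,0,-0.2,-1],[0,-2,0,-2.5,0,-0.2,-1],[0,-2,0,-2.5,0.3,0,-1],[0,-2,0,-2,0.5,0,-1],[0,-0.5,0,-1,0.5,0,-1],[0,0,0,0,0,0,-1],[0,0,0,0,0,0,-1]]'; python3 - <<'E'
from h import *
togo(537,256,100,-84.85)
grab("scene","c10");im,p=grab("wrist","w10")
E
```

```text
clock: 15.75
eef_pos: [526.2, 232.6, 138.7]
tcp_rot: [-1.579, -0.001, -1.466]
contact_force: [0.3, 0.2, -2.4]
opening: 0.151
t 15.75 pos [526.2 232.6 138.7] rot [-90.4  -0.1 -84. ] F [ 0.3  0.2 -2.4] T [-0.    0.03  0.01] op 0.151
rotvec [0.45 0.83 0.09] shift cm [-2.22  3.86  1.35]
```

View pics/w10.png

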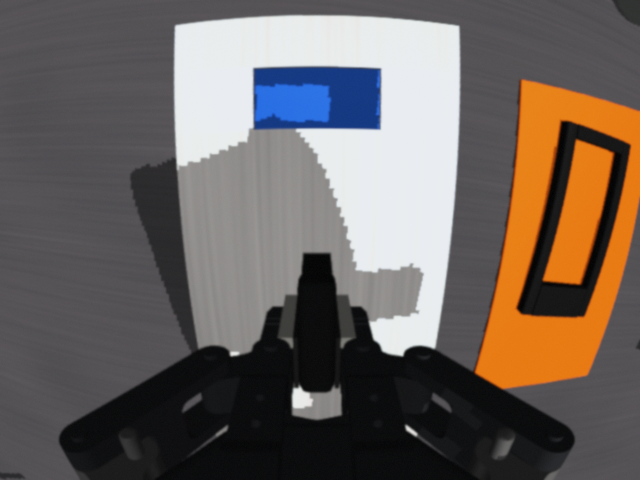

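View pics/c10.png

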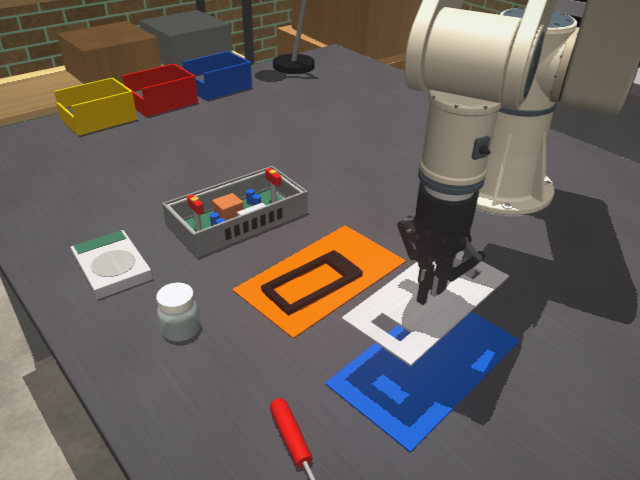

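```bash
python3 -m crank '[[0.4,-0.8,0,-0.8,0.5,0.5,-1],[0,0,0,-0.8,1,0.5,-1],[0,0,0,-0.6,1.2,0.4,-1],[0,0,0,0,1.2,0,-1],[0,0,0,0,1.2,0,-1],[0,0,0,0,1.0,0,-1],[0,0,0,0,0.8,0,-1],[0,0,0,0,0.3,0,-1],[0,0,0,0,0,0,-1],[0,0,0,0,0,0,-1]]'; python3 - <<'E'
from h import *
togo(537.5,256.5,29.3,-84.85)
im,p=grab("wrist","w11");grab("scene","c11")
E
```

```text
clock: 16.68
eef_pos: [539.7, 253.3, 57.0]
tcp_rot: [-1.573, -0.003, -1.459]
contact_force: [0.6, -1.1, -1.5]
opening: 0.152
t 16.68 pos [539.7 253.3  57. ] rot [-90.1  -0.2 -83.6] F [ 0.6 -1.1 -1.5] T [ 0.01 -0.06 -0.06] op 0.152
rotvec [0.14 1.26 0.18] shift cm [-0.35  2.77 -0.17]
```

View pics/w11.png

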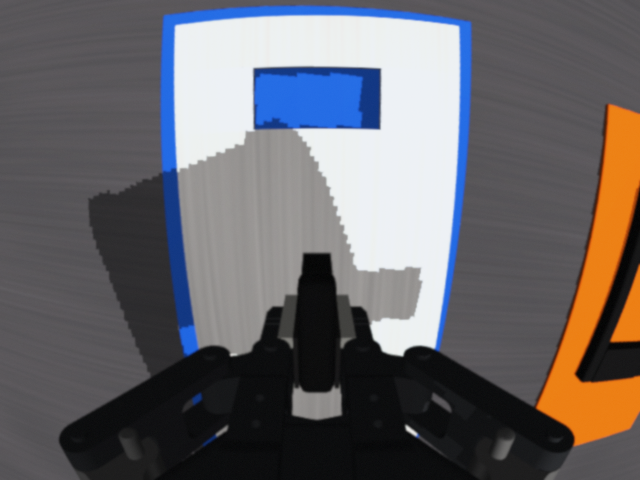

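View pics/c11.png

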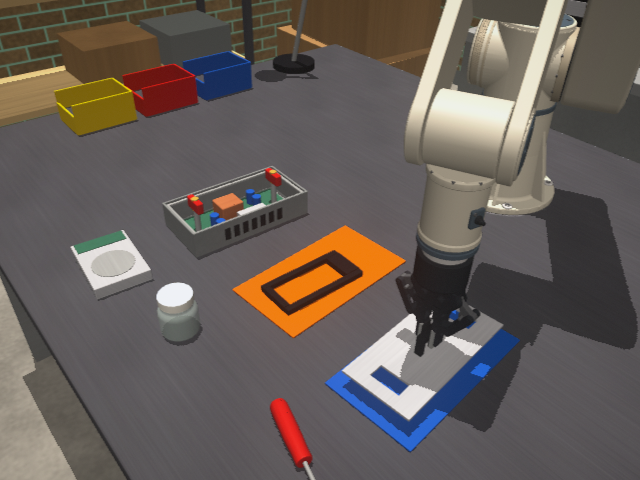

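```bash
python3 - <<'E'
from h import *
s=r.sense(); p=(s["eef_pos"],s["tcp_rot"])
im=cv2.imread("pics/w11.png");h,sa,v=cv2.split(hsv(im))
m=(h>100)&(h<122)&(sa>150)
def side(rows,f):
    return np.array([[ (np.nonzero(m[y])[0].min() if f==0 else np.nonzero(m[y,:500])[0].max()+1),y] for y in rows],float)
L=onplane("wrist",side(range(40,200,8),0),4,p); Rr=onplane("wrist",side(range(40,300,8),1),4,p)
cols=range(190,450,10); T=onplane("wrist",[[x,np.nonzero(m[:,x])[0].min()] for x in cols],4,p)
def fit(P): vx,vy,x0,y0=cv2.fitLine(P[:,:2].astype(np.float32),cv2.DIST_HUBER,0,.01,.01).ravel(); return np.array([vx,vy]),np.array([x0,y0])
for n,P in(("L",L),("R",Rr),("T",T)):
    d,q=fit(P); print(n,np.degrees(np.arctan2(d[1],d[0])).round(2),q.round(1))
a=np.radians(5.15); e=np.array([np.cos(a),np.sin(a)]); nn=np.array([-e[1],e[0]])
yl,yr=(L[:,:2]@nn).mean(),(Rr[:,:2]@nn).mean(); xt=np.median(T[:,:2]@e)
print("width",yl-yr,"centre",(e*(xt-145)+nn*(yl+yr)/2).round(1))
E
```

```text
L 5.25 [614.9 342.6]
R 5.21 [615.9 182.7]
T -84.7 [677.4 283.3]
width 159.49564287494573 centre [534.3 255.3]
```

```bash
python3 -m crank '[[0.1,1.2,0,-0.15,0.3,-0.15,-1],[0,0,0,-0.15,0.4,-0.2,-1],[0,0,0,0,0.4,0,-1],[0,0,0,0,0.4,0,-1],[0,0,0,0,0.3,0,-1],[0,0,0,0,0.2,0,-1],[0,0,0,0,0.15,0,-1],[0,0,0,0,0.1,0,-1],[0,0,0,0,0,0,-1],[0,0,0,0,0,0,-1]]'; python3 - <<'E'
from h import *
togo(536,256,29.3,-84.8)
E
```

```text
clock: 17.62
eef_pos: [538.2, 256.9, 36.2]
tcp_rot: [-1.566, -0.001, -1.478]
contact_force: [0.1, 0.4, -2.7]
opening: 0.149
t 17.62 pos [538.2 256.9  36.2] rot [-89.7  -0.1 -84.7] F [ 0.1  0.4 -2.7] T [-0.05  0.01  0.02] op 0.149
rotvec [-0.3   0.1   0.05] shift cm [ 0.07  0.68 -0.23]
```

```bash
python3 -m crank '[[-0.3,0,0,0.05,0.1,-0.2,-1],[0,0,0,0,0.1,0,-1],[0,0,0,0,0.1,0,-1],[0,0,0,0,0.1,0,-1],[0,0,0,0,0.1,0,-1],[0,0,0,0,0.05,0,-1],[0,0,0,0,0.05,0,-1],[0,0,0,0,0,0,-1],[0,0,0,0,0,0,-1],[0,0,0,0,0,0,-1]]'; python3 - <<'E'
from h import *
togo(536,256,29.3,-84.8)
E
```

```text
clock: 18.45
eef_pos: [536.3, 256.2, 29.8]
tcp_rot: [-1.571, -0.001, -1.478]
contact_force: [-0.2, 0.7, -1.9]
opening: 0.151
t 18.45 pos [536.3 256.2  29.8] rot [-90.   -0.  -84.7] F [-0.2  0.7 -1.9] T [-0.01  0.01  0.01] op 0.151
rotvec [0.   0.1  0.04] shift cm [ 0.02  0.05 -0.04]
```

```bash
python3 -m crank '[[0,0,0,0,0.05,0,-1],[0,0,0,0,0.05,0,-1],[0,0,0,0,0,0,-1],[0,0,0,0,0,0,-1],[0,0,0,0,0,0,-1],[0,0,0,0,0,0,-1],[0,0,0,0,0,0,-1],[0,0,0,0,0,0,-1],[0,0,0,0,0,0,-1],[0,0,0,0,0,0,-1]]' 20; python3 - <<'E'
from h import *
togo(536,256,29.3,-84.8)
grab("side","s12")
E
```

```text
clock: 19.28
eef_pos: [536.5, 256.3, 29.2]
tcp_rot: [-1.57, -0.001, -1.478]
contact_force: [-0.5, 0.4, -1.8]
opening: 0.151
t 19.28 pos [536.5 256.3  29.2] rot [-90.   -0.  -84.7] F [-0.5  0.4 -1.8] T [-0.03  0.06  0.03] op 0.151
rotvec [-0.02  0.1   0.03] shift cm [ 0.03 -0.01 -0.06]
```

View pics/s12.png

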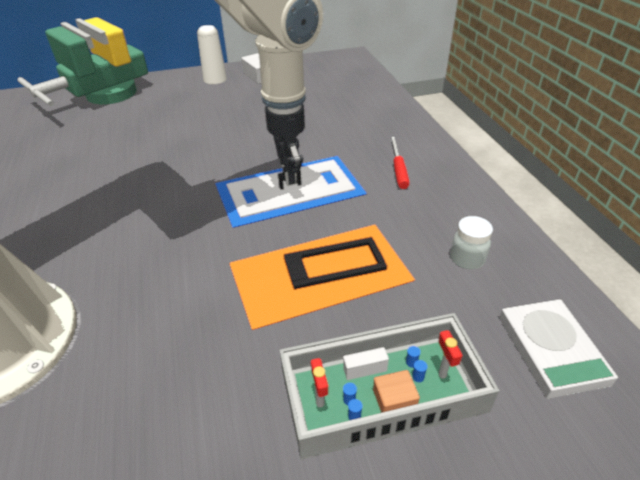

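```bash
python3 -m crank '[[0,0,0,0,0.06,0,-1],[0,0,0,0,0.06,0,-1],[0,0,0,0,0,0,-1],[0,0,0,0,0,0,-1],[0,0,0,0,0,0,-1],[0,0,0,0,0,0,-1],[0,0,0,0,0,0,-1],[0,0,0,0,0,0,-1],[0,0,0,0,0,0,-1],[0,0,0,0,0,0,-1]]'; python3 - <<'E'
from h import *
togo(536,256,29.3,-84.8)
E
```

```text
clock: 20.17
eef_pos: [536.7, 256.4, 29.2]
tcp_rot: [-1.57, -0.001, -1.478]
contact_force: [0.5, 0.2, -0.9]
opening: 0.152
t 20.17 pos [536.7 256.4  29.2] rot [-90.   -0.  -84.7] F [ 0.5  0.2 -0.9] T [-0.05  0.12  0.02] op 0.152
rotvec [-0.03  0.1   0.03] shift cm [ 0.03 -0.01 -0.07]
```

```bash
python3 -m crank '[[0,0,0,0,0,0,-0.6],[0,0,0,0,0,0,-0.5],[0,0,0,0,0,0,-0.3],[0,0,0,0,0,0,0],[0,0,0,0,0,0,0.2],[0,0,0,0,0,0,0.2],[0,0,0,0,0,0,0.2],[0,0,0,0,-0.5,0,0.2],[0,0,0,0,-1.5,0,0.2],[0,0,0,0,-2.5,0,0.2]]'; python3 -m crank '[[0,0,0,0,-3,0,0.2],[0,0,0,0,-3,0,0.2],[0,0,0,0,-3,0,0.2],[0,0,0,0,-3,0,0.2],[0,0,0,0,-3,-1,0.2],[0,0,0,0,0,-3,0.2],[0,0,0,0,0,-3,0.2],[0,0,0,0,0,-1,0.2],[0,0,0,0,0,0,0.2],[0,0,0,0,0,0,0.2]]'; python3 - <<'E'
from h import *
togo(536,256,29.3,-84.8)
for n in ["side","scene","wrist"]: grab(n,n+"13")
im=cv2.imread("pics/scene13.png");H=hsv(im);h,s,v=cv2.split(H)
E
```

```text
clock: 21.0
eef_pos: [534.5, 255.4, 71.9]
tcp_rot: [-1.576, -0.003, -1.478]
contact_force: [0.3, -0.4, 0.3]
opening: 0.605
clock: 21.83
eef_pos: [455.5, 249.0, 238.8]
tcp_rot: [-1.565, 0.002, -1.479]
contact_force: [0.4, 0.1, -0.2]
opening: 0.598
t 21.83 pos [455.5 249.  238.8] rot [-89.7   0.1 -84.7] F [ 0.4  0.1 -0.2] T [ 0.06 -0.07  0.01] op 0.598
rotvec [-0.33  0.08 -0.1 ] shift cm [ 0.08 20.99  7.96]
```

View pics/wrist13.png

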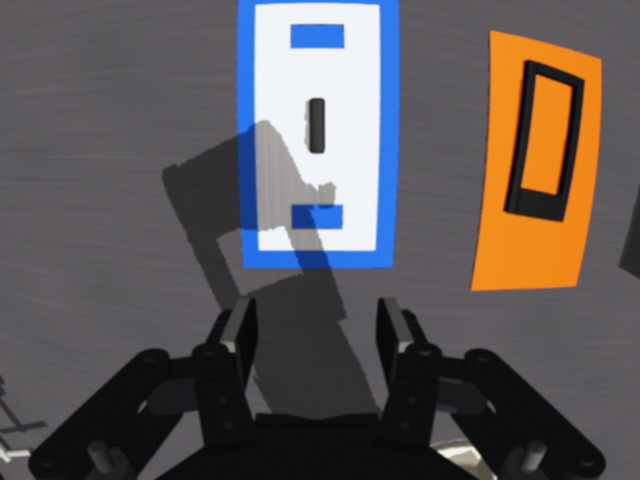

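View pics/side13.png

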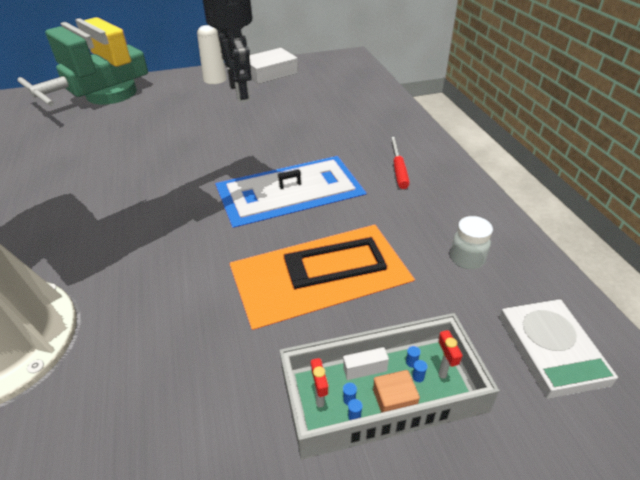

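View pics/scene13.png

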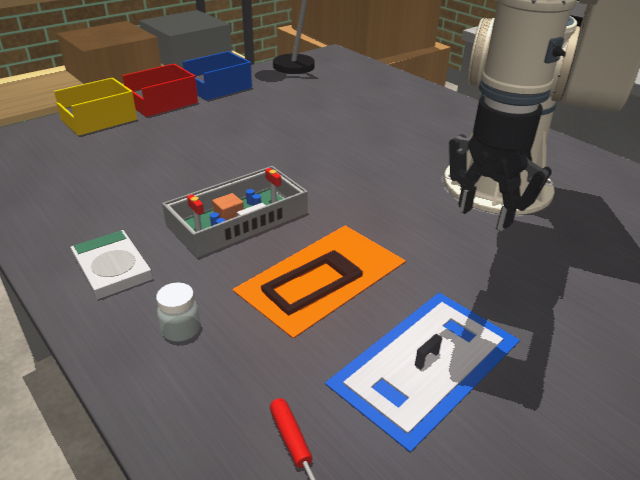

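```bash
python3 - <<'E'
from h import *
for n in ["scene","side"]:
    im=cv2.imread(f"pics/{n}13.png");h,s,v=cv2.split(hsv(im))
    b=max(blobs((h>100)&(h<122)&(s>150)),key=lambda q:q[1])[3]
    hull=cv2.convexHull(np.argwhere(b)[:,::-1].astype(np.int32)); M=np.zeros(b.shape,np.uint8);cv2.fillConvexPoly(M,hull,1)
    w=(M>0)&(s<90)&(v>90); w=max(blobs(w),key=lambda q:q[1])[3]
    hw=cv2.convexHull(np.argwhere(w)[:,::-1].astype(np.int32))
    f=lambda H,z:cv2.minAreaRect(onplane(n,H[:,0,:],z)[:,:2].astype(np.float32))
    print(n,"mat",f(hull,4),"cover",f(hw,8))
print(r.sense()["clock"],r.sense()["contact_force"].round(1),np.abs(r.sense()["qvel"]).max().round(3))
order.sign_off()
E
```

```text
scene mat ((537.7650756835938, 258.36212158203125), (290.00323486328125, 160.18226623535156), 5.128851413726807) cover ((539.4120483398438, 259.28216552734375), (252.53102111816406, 121.57442474365234), 5.138258457183838)
side mat ((76.21258544921875, 1492.6077880859375), (985.2238159179688, 839.3776245117188), 89.76055908203125) cover ((45.02680206298828, 1419.2431640625), (128.05845642089844, 383.9273681640625), 13.760486602783203)
21.9833 [ 0.2 -0.4  0.3] 0.007
the job is handed in; nothing more can be done
```

I turned both thumbscrews counter-clockwise to their stops, near one first. I then lifted the cover straight up by its handle, laid it on the blue mat, let go and backed away. The job was handed in at 22 s.

- **Screws:** before the lift, the wrist camera put both wings at about 87.5°, in line with the cover's slots.
- **Placement:** the scene camera puts the cover about 2 mm from the mat's centre and parallel to it (5.14° against 5.13°). It looks flat in all three views.
- **Handing in:** the arm was at rest and reading no contact force.

Three things to note:
- **Near screw:** my first push went too far. The fingers slipped about 25° round the wing, with a wrist moment of about 10 N m. The wing itself stayed at its stop.
- **Mat position:** the camera estimates of the mat's centre differed by up to about 5 mm, so I aimed at an average.
- **Side camera:** its numeric check at the end failed because the mask caught the blue background. Only the scene camera gives placement figures.

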